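Hang the hand magnet on the staple eye by its snap hook

ROBOT

A 7-joint arm with a two-finger parallel gripper is mounted at the origin on the work surface. World frame = base frame: x ahead of the robot, y to its left, z up, the work surface at z = 0. Lengths are in m, angles in rad, forces in N, time in s.
With the tool pointing down it reaches from about 0.4 to 0.85 m from the base axis. Payload 4.5 kg.
Tool frame: the origin (TCP) lies midway between the tips of the shut fingers; the grasp point (between the pads) lies 19 mm behind it; z points along the fingers, y is the direction in which the jaws open and shut (so a half turn about z gives the same grasp; the last joint's range is limited). The gripper opens to 88 mm and grips with 3 to 60 N. Pads are 18 mm wide; open, the fingers measure 123 mm over their backs; the gripper's body (75 mm by 187 mm) begins 45 mm behind the grasp point.
Start: joints at [-1.097, 0.689, -0.195, 1.565, 0.157, 0.902, -0.215], TCP at [0.266, 0.566, 0.239] pointing down, gripper open.
Joint ranges: [-3.01, 3.01], [-0.46, 2.08], [-1.47, 1.51], [0.13, 2.56], [-1, 4.14], [0.04, 2.09], [-2.66, 2.66]. Speed limits (rad/s): [2.57, 2.57, 3.14, 3.14, 3.14, 3.14, 3.14].

INTERFACE

Orientations are given as a unit quaternion [x, y, z, w].
In Python, from plant import r gives the robot as it stands.
- The arm moves only by the tool play_rows, never from a script. Its argument "targets" is a list of rows, each an object of numbers: "jaw": the closure, from 0 (fully open) to 1 (shut); "dx", "dy", "dz": the shift along the tool's x, y, z in m; "yaw": the turn about the tool's z in rad. A call has exactly 5 rows; each row shifts and turns the pose as measured when the row begins, along the tool's axes as they then stand; what a row does not reach is not made up. A row lasts 1/10 s, in which the tool goes at most 50 mm and 8.59 degrees, less where a joint would pass 70% of its speed; a pose out of reach is approached as far as the arm can. A call with a gripper value outside its range is refused whole. The fingers move at their own pace and stop on an object; "squeeze" is the grip in N (left out, the last holds). Time passes only in rows, so rows that do not move let the fingers close, or fill a call up. It gives the time, the measured TCP pose, the force and the opening at its end, in the units of the state.
- r.get_state(): the state, without advancing time (a new reading comes with each control period).
- r.snapshot(name): name is "side" or "top"; returns a dict with "frame" (480x640x3 uint8, red, green, blue), "z_map" (480x640 float32, m along the optical axis (not along the pixel's ray), 0 where there is no reading), "mtx" (3x3 intrinsics, pixels), "position" and "orientation" of the camera in the world. Camera axes: x right, y up, looking along -z (the intrinsics and any distortion apply to the point x, -y, -z); pixel columns grow to the right and rows downward; lengths in m; the calibration is good to about 2 mm. A picture is of the moment at which its call begins.
- r.finish_job(): hands the job in, once; it reports no verdict.
The state is a dict: "clock": time; "q": joint angles; "qd": joint speeds; "joint_torque": joint torques, N m; "tool_pos": TCP position; "eef_rot": TCP orientation; "contact_force": force on the tool from outside, world axes, zero at the start; "moment": the same for the moment, N m; "opening": opening from 0.0 (shut) to 1.0 (fully open).
Only numpy, scipy, OpenCV 4.12 (cv2) and the standard library are available. Lean on these libraries where they do the work, as an engineer would, in place of code of your own. Each camera call takes 0.05 s, during which the arm holds its last target.

TASK

Hang the hand lifting magnet up on the post: take it by the tab above its snap hook, press the hook's sprung gate against the bar of the staple eye until the bar is inside the hook, and let the gate snap shut behind it. Let the magnet hang freely from the eye, clear of the bench, at rest, and let go. Touch and press the eye slowly and gently (never above 40 N, and even a quick tap on its hard steel counts), keep the magnet upright, and leave the other things on the bench where they are.

Things in the scene. Friction and masses are not known exactly. Their poses are not given: they have to be found in the camera images.
- tab (a point): Centre of the steel grip tab on top of the hand magnet, 148 mm above the magnet's underside; z up, x towards the hook's gate side. Tab 30 (x) x 16 (y) mm, from 120 to 174 mm above the underside; grip across x, 35 N or more. The magnet is about 0.5 kg and stands upright: grey block 70 (x) x 50 (y) x 36 mm, above it an 18 mm thick (y) steel snap hook in the x-z plane, then the tab.
- mouth (a point): Best point on the closed gate for the bar to enter: 19.5 mm towards +x from the tab's axis, 83.5 mm above the underside (79 to 88 still passes; the rigid nose starts at 96, rigid frame ends at 53). Hook of 10 mm round bar: back bar's centreline 39 mm behind the gate's, 29 mm clear inside.
- bend (a point): Where the centre of the eye's bar lies once hung: under the hook's rounded top, on the tab's axis, 106 mm above the underside (42 mm below the tab's centre). After the gate is pressed fully open, lowering the hook 22.5 mm brings the bar here; on the way the gate slips off the bar and snaps shut under it.
- foot (a point): Underside of the magnet's front steel foot, 22 mm towards +x from the tab's axis, 148 mm below the tab's centre. Flat, 22 (x) x 50 (y) mm, 6 mm lower than the block's recessed middle; a second foot is 22 mm towards -x. Handy for feeling for the bar.
- gate (a joint): Opening angle of the hook's gate: 0 shut against the nose, 0.80 fully open (hard stop). An 8 mm bar, 46 mm long, hinged 50 mm above the underside at the gate side, free end up; swings inwards only. Spring-shut: at the mouth point it yields at about 5 N and is fully open at about 13 N. Fully open with the bar at mouth height, the bar is in line with the tab's axis.
- post: Fixed grey steel post 50 (x) x 70 (y) x 190 mm on a base plate; origin on the bench under its centre, z up, x away from the eye. A U-shaped staple eye of 12 mm round steel bar sticks out level to -x: cross bar along y, centreline at x = -85 mm, 56 mm clear of the post's plate; legs at y = -32 and +32 mm (52 mm clear between).
- slot (a point): Middle of the range of the eye's cross bar, 150 mm above the bench. The eye is bolted in a slot at an unknown height: the bar's centreline lies anywhere from 20 mm below to 20 mm above this point (exact in x and y), not measured, and does not move in use. Find it by touch (lower the foot onto the bar, at 15 mm/s or so: it is hard) or by camera.
- wrench: Bystander: steel wrench lying near the robot; not needed.
- driver: Bystander: screwdriver lying near the robot, left; not needed.
- can: Bystander: aluminium can, 56 mm wide, 130 mm tall, beyond the work area; not needed.
- die: Bystander: steel folding die, 50 x 100 x 49 mm, beyond the work area; not needed.
- carton: Bystander: cardboard box 110 x 90 x 60 mm, far left; not needed.
- jar: Bystander: jar 60 mm wide, 80 mm tall, behind the post; not needed.
- roller: Bystander: dark steel cylinder 40 mm wide, 50 mm tall, far right; not needed.
Things that resemble listed ones, but are neither listed nor needed, are in the scene too. There is more than one size of the post; the job needs the larger. Leave any yellow look-alike of the part that bears tab alone.

How it is judged:
By the outcome, as a careful person would: the job done as asked, in the order asked, and still so for the second after the job is handed in, with the robot touching nothing.
It also fails if it takes over 58 s, if anything falls off the work surface, if the arm or the gripper's body presses on something with over 40 N, if the wrist force passes 120 N, or if a joint passes its speed limit or range.

## Working session

There is one attempt and no reset: what is moved stays moved. The work goes in short steps, Python scripts to look and compute and a tool call to move; the robot and the scene stay as the last step left them, time stands still between calls to the robot, and variables do not carry over. Pictures are saved under pics/ and viewed, and the job is handed in when it is done.

Besides the shell and the picture viewer there is one more tool, called after ">>>" as name(argument=value, ...), one argument or row to a line, values as JSON. play_rows: Moves the arm, as the interface text tells. Its arguments: {"type":"object","properties":{"targets":{"type":"array"},"squeeze":{"type":"number"}},"required":["targets"]}

```bash
mkdir -p pics; ls; cat > h.py <<'E'
from plant import r
import numpy as np, cv2, pickle
from scipy.spatial.transform import Rotation as R
def snap(n,tag):
    s=r.snapshot(n); pickle.dump({k:s[k] for k in s},open(f'pics/{tag}.pkl','wb'))
    cv2.imwrite(f'pics/{tag}.png',s['frame'][:,:,::-1]); return s
def load(tag): return pickle.load(open(f'pics/{tag}.pkl','rb'))
def cloud(s):
    K=np.array(s['mtx']);z=s['z_map'];v,u=np.mgrid[:480,:640]
    p=np.stack([(u-K[0,2])/K[0,0]*z,-(v-K[1,2])/K[1,1]*z,-z],-1)
    return p@R.from_quat(s['orientation']).as_matrix().T+np.array(s['position'])
E
python3 - <<'E'
from h import *
for n in('side','top'):
    s=snap(n,n+'0'); print(n,[k for k in s],s['mtx'],s['position'],s['orientation'])
st=r.get_state();print(st)
E
```

```text
pics
side ['frame', 'z_map', 'mtx', 'position', 'orientation'] [[493.62095585   0.         321.62670919]
 [  0.         493.62095585 239.70295766]
 [  0.           0.           1.        ]] [ 0.37788877 -0.64516063  0.98747604] [ 0.31985586 -0.03740098 -0.11862912  0.93926595]
top ['frame', 'z_map', 'mtx', 'position', 'orientation'] [[584.28264923   0.         318.20323052]
 [  0.         584.28264923 239.2537164 ]
 [  0.           0.           1.        ]] [0.27143199 0.01943836 1.45689694] [-0.07649126  0.07626924  0.72229041 -0.68310223]
{'clock': 0.1, 'q': array([-1.0971965 ,  0.68989583, -0.19447864,  1.56622461,  0.1572827 ,
        0.90252385, -0.2151115 ]), 'qd': array([ 0.00017299, -0.00422046, -0.00069071, -0.00389292,  0.00030131,
       -0.00022416, -0.00158068]), 'joint_torque': array([-3.41539722e-03, -5.28498530e+01, -1.27175756e+00, -1.53836811e+01,
       -5.25846134e-02,  1.95515029e-03,  4.69701138e-05]), 'tool_pos': array([0.26591423, 0.56498096, 0.23799597]), 'eef_rot': array([ 2.18122012e-01,  9.75921152e-01, -8.24958252e-04, -1.13856858e-04]), 'contact_force': array([-0.32205218, -0.39806814,  0.19552443]), 'moment': array([-0.04545334, -0.00753141,  0.04498119]), 'opening': 1.001501169563007}
```

View pics/side0.png

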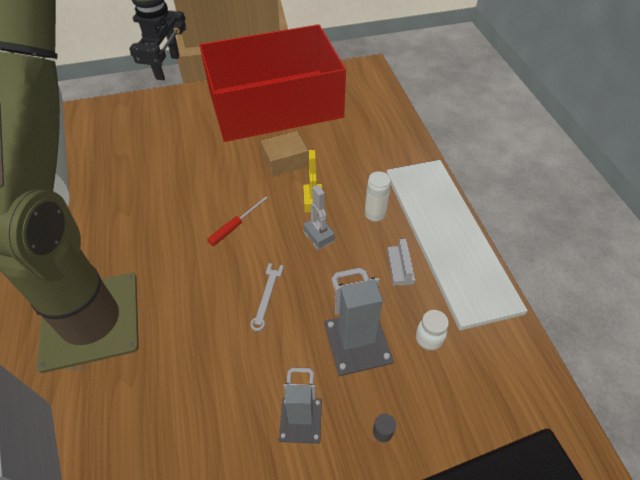

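View pics/top0.png

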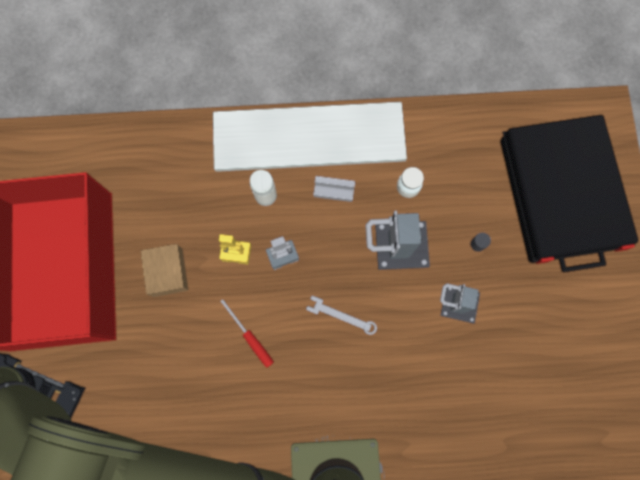

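The side view shows the grey magnet at (319,215) and a yellow look-alike at (310,180). The large post is at (360,320) with its eye at (350,280), and the small look-alike post is at (300,405). In the top view these are at (282,252), (234,250), (400,240) and (462,300). I choose the grey magnet and the large post, and check both in close crops.

```bash
python3 - <<'E'
from h import *
s=load('side0');t=load('top0')
a=cv2.resize(s['frame'][170:260,270:370],(400,360),interpolation=cv2.INTER_CUBIC)
b=cv2.resize(s['frame'][255:375,310:410],(400,360),interpolation=cv2.INTER_CUBIC) if 0 else cv2.resize(s['frame'][255:345,310:410],(400,360),interpolation=cv2.INTER_CUBIC)
c=cv2.resize(t['frame'][225:280,255:315],(400,240)) if 0 else cv2.resize(t['frame'][228:276,250:330],(400,240),interpolation=cv2.INTER_CUBIC)
d=cv2.resize(t['frame'][200:272,360:440],(400,240),interpolation=cv2.INTER_CUBIC) if 0 else cv2.resize(t['frame'][210:258,360:440],(400,240),interpolation=cv2.INTER_CUBIC)
cv2.imwrite('pics/crop0.png',np.vstack([np.hstack([a,b]),np.hstack([c,d])])[:,:,::-1])
for n,q,box in(('side',s,(170,260,290,345)),('top',t,(232,275,262,302))):
    P=cloud(q)[box[0]:box[1],box[2]:box[3]].reshape(-1,3); 
    for lo,hi in((.02,.034),(.034,.045),(.045,.12),(.12,.17),(.165,.185)):
        m=P[(P[:,2]>lo)&(P[:,2]<hi)]; 
        if len(m)>3: print(n,lo,len(m),m.min(0).round(3),m.max(0).round(3),m.mean(0).round(4), cv2.minAreaRect(m[:,:2].astype(np.float32)))
E
```

```text
side 0.02 154 [0.522 0.063 0.02 ] [0.589 0.263 0.034] [0.5483 0.1085 0.0276] ((0.5442050099372864, 0.1616535633802414), (0.057728834450244904, 0.19481945037841797), 10.487476348876953)
side 0.034 421 [0.523 0.061 0.034] [0.598 0.258 0.045] [0.5535 0.1379 0.0374] ((0.5587222576141357, 0.15904498100280762), (0.19726260006427765, 0.06771621108055115), 86.68513488769531)
side 0.045 424 [0.54  0.076 0.045] [0.575 0.243 0.12 ] [0.5566 0.1265 0.0836] ((0.557213544845581, 0.1594465970993042), (0.16673946380615234, 0.032657768577337265), 88.36177062988281)
side 0.12 194 [0.543 0.085 0.12 ] [0.573 0.211 0.17 ] [0.5542 0.1119 0.1434] ((0.5569722652435303, 0.14807796478271484), (0.1260158270597458, 0.02283874712884426), 85.76382446289062)
side 0.165 97 [0.543 0.086 0.165] [0.565 0.118 0.177] [0.5536 0.1008 0.1731] ((0.5543666481971741, 0.1028677299618721), (0.01698162779211998, 0.03283793851733208), 17.90387725830078)
top 0.02 117 [0.519 0.064 0.021] [0.587 0.143 0.034] [0.5425 0.1011 0.0306] ((0.5527947545051575, 0.10275538265705109), (0.05141513794660568, 0.06975109130144119), 17.933311462402344)
top 0.034 244 [0.52  0.063 0.034] [0.586 0.14  0.045] [0.5458 0.1002 0.0379] ((0.5524663925170898, 0.10247784107923508), (0.050387490540742874, 0.06919656693935394), 17.580102920532227)
top 0.045 143 [0.537 0.077 0.045] [0.567 0.127 0.12 ] [0.5499 0.1017 0.0805] ((0.548649787902832, 0.10078467428684235), (0.02423219569027424, 0.0495205819606781), 17.899951934814453)
top 0.12 65 [0.541 0.087 0.12 ] [0.562 0.118 0.169] [0.5466 0.1002 0.1436] ((0.5512750148773193, 0.10399530827999115), (0.017079822719097137, 0.03298225998878479), 21.809497833251953)
top 0.165 100 [0.541 0.087 0.166] [0.563 0.118 0.181] [0.5525 0.1027 0.1734] ((0.5529475212097168, 0.10251262038946152), (0.01665588468313217, 0.0296583641320467), 18.806880950927734)
```

View pics/crop0.png

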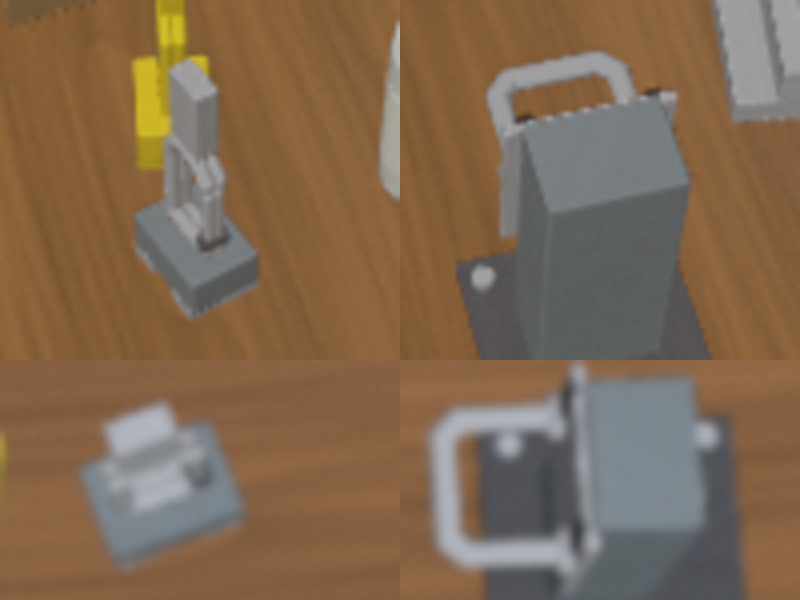

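Crop: the grey magnet has its dark hinge/gate on the right (-y) side. The large post's eye points left in the top view (+y). Next I measure the post and the eye.

```bash
python3 - <<'E'
from h import *
s=load('side0');t=load('top0')
for n,q,box in(('side',s,(255,375,318,400)),('top',t,(205,275,355,435))):
    P=cloud(q)[box[0]:box[1],box[2]:box[3]].reshape(-1,3); 
    for lo,hi in((.002,.02),(.185,.197),(.12,.182)):
        m=P[(P[:,2]>lo)&(P[:,2]<hi)]; 
        if len(m)>3: print(n,lo,len(m),m.min(0).round(3),m.max(0).round(3),m.mean(0).round(4), cv2.minAreaRect(m[:,:2].astype(np.float32)))
# eye pixels
P=cloud(t)
for v in range(216,256,3): print(v,[tuple((P[v,u]*1000).astype(int)) for u in range(364,400,4)])
P=cloud(s)
print()
for v in range(264,300,3): print(v,[tuple((P[v,u]*1000).astype(int)) for u in range(330,382,5)])
E
```

```text
side 0.002 3349 [ 0.466 -0.291  0.002] [0.726 0.043 0.02 ] [ 0.5764 -0.1711  0.0082] ((0.595666766166687, -0.12717083096504211), (0.30870211124420166, 0.1956753432750702), 75.6221923828125)
side 0.185 922 [ 0.523 -0.217  0.185] [ 0.608 -0.16   0.195] [ 0.5648 -0.1909  0.1903] ((0.56534743309021, -0.1888137012720108), (0.05731181800365448, 0.08504953235387802), 89.4646224975586)
side 0.12 1031 [ 0.523 -0.217  0.12 ] [ 0.609 -0.1    0.182] [ 0.558  -0.18    0.1488] ((0.5657423138618469, -0.15860027074813843), (0.11663337796926498, 0.08611328899860382), 88.66554260253906)
top 0.002 1881 [ 0.486 -0.291  0.002] [ 0.674 -0.077  0.02 ] [ 0.5615 -0.1881  0.0079] ((0.5801702737808228, -0.18400469422340393), (0.2032822072505951, 0.18177995085716248), 86.1016845703125)
top 0.185 703 [ 0.523 -0.216  0.185] [ 0.606 -0.16   0.197] [ 0.5627 -0.1885  0.1897] ((0.5644674301147461, -0.18792328238487244), (0.056422289460897446, 0.0833936259150505), 89.89326477050781)
top 0.12 625 [ 0.521 -0.213  0.121] [ 0.605 -0.099  0.182] [ 0.5573 -0.1443  0.1454] ((0.562411904335022, -0.15475119650363922), (0.08464
[... 11561 characters left out ...]
t64(-194), np.int64(188)), (np.int64(581), np.int64(-197), np.int64(190)), (np.int64(590), np.int64(-199), np.int64(190)), (np.int64(598), np.int64(-202), np.int64(191))]
297 [(np.int64(537), np.int64(-75), np.int64(1)), (np.int64(522), np.int64(-164), np.int64(150)), (np.int64(530), np.int64(-171), np.int64(158)), (np.int64(533), np.int64(-193), np.int64(192)), (np.int64(542), np.int64(-195), np.int64(193)), (np.int64(551), np.int64(-196), np.int64(190)), (np.int64(561), np.int64(-198), np.int64(189)), (np.int64(569), np.int64(-201), np.int64(190)), (np.int64(578), np.int64(-203), np.int64(191)), (np.int64(588), np.int64(-205), np.int64(190)), (np.int64(597), np.int64(-207), np.int64(190))]
```

```bash
cat > fiteye.py <<'E'
from h import *
from scipy.optimize import least_squares
def eye(tags):
    out={}
    allm=[]
    for tag,box in tags:
        P=cloud(load(tag))[box[0]:box[1],box[2]:box[3]].reshape(-1,3)
        m=P[(P[:,2]>.115)&(P[:,2]<.165)]; allm.append(m); out[tag]=m
    out['both']=np.vstack(allm)
    for k,m in out.items():
        def seg(p,a,b):
            t=np.clip(((p-a)@(b-a))/((b-a)@(b-a)),0,1); return np.linalg.norm(p-(a+t[:,None]*(b-a)),axis=1)
        def f(x,mm):
            c,s=np.cos(x[2]),np.sin(x[2]); d=mm-[x[0],x[1],x[3]]
            L=np.c_[d[:,0]*c+d[:,1]*s,-d[:,0]*s+d[:,1]*c,d[:,2]]
            A=np.array
            pts=[A([-30,-32,0.])/1e3,A([-75,-32,0.])/1e3,A([-85,-22,0.])/1e3,A([-85,22,0.])/1e3,A([-75,32,0.])/1e3,A([-30,32,0.])/1e3]
            dd=np.min([seg(L,pts[i],pts[i+1]) for i in range(5)],axis=0)
            return (dd-.006)
        x0=np.array([.555,-.188,-np.pi/2-.1,.136])
        # keep points not in post
        c,s=np.cos(x0[2]),np.sin(x0[2]);d=m[:,:2]-x0[:2];mx=d[:,0]*c+d[:,1]*s
        mm=m[mx<-.036]
        so=least_squares(f,x0,args=(mm,),loss='soft_l1',f_scale=.002)
        so2=so.x; th=so2[2]
        print(k,len(mm),so2.round(4),'res',np.median(abs(so.fun)).round(4),'bar ctr',(so2[:2]-.085*np.array([np.cos(th),np.sin(th)])).round(4))
eye([('side0',(258,300,328,375)),('top0',(212,256,362,395))]) if __name__=='__main__' else 0
E
python3 fiteye.py
python3 - <<'E'
from h import *
for tag,box in(('side0',(275,330,330,385)),('top0',(205,262,380,430))):
    P=cloud(load(tag))[box[0]:box[1],box[2]:box[3]].reshape(-1,3)
    m=P[(P[:,2]>.187)&(P[:,2]<.194)];print(m.mean(0),np.median(m[:,2]))
    r_=cv2.minAreaRect(m[:,:2].astype(np.float32));print(r_)
E
```

```text
side0 284 [ 0.5666 -0.1902 -1.5623  0.136 ] res 0.0009 bar ctr [ 0.5659 -0.1052]
top0 334 [ 0.5625 -0.1904 -1.6     0.1354] res 0.0013 bar ctr [ 0.565  -0.1054]
both 618 [ 0.5637 -0.1903 -1.5929  0.1357] res 0.0011 bar ctr [ 0.5656 -0.1054]
[ 0.56489812 -0.19140023  0.19049325] 0.1905657395091157
((0.5641047954559326, -0.1883855015039444), (0.05626995116472244, 0.08132190257310867), 89.24658203125)
[ 0.56260343 -0.18857657  0.19005265] 0.1898779260316492
((0.5639383792877197, -0.1876300424337387), (0.05583775043487549, 0.08233439177274704), 89.89326477050781)
```

```bash
python3 - <<'E'
from h import *
for tag,box in(('side0',(300,380,318,400)),('top0',(205,275,370,435))):
    s=load(tag);P=cloud(s)[box[0]:box[1],box[2]:box[3]];f=s['frame'][box[0]:box[1],box[2]:box[3]].astype(int)
    sat=f.max(-1)-f.min(-1)
    k=(sat<25)&(P[...,2]>-.005)&(P[...,2]<.025)&(P[...,0]<.66)&(P[...,0]>.47)
    k=cv2.morphologyEx(k.astype(np.uint8),cv2.MORPH_OPEN,np.ones((3,3)))>0
    m=P[k]; print(tag,len(m),cv2.minAreaRect(m[:,:2].astype(np.float32)))
    h=cv2.convexHull(m[:,:2].astype(np.float32))[:,0];print(cv2.approxPolyDP(h,.012,True)[:,0].round(3).tolist())
    # front plate / leg line directions
s=load('top0');P=cloud(s)
# upper leg & lower leg & post top edges: per-column/row
m=P[205:262,380:430].reshape(-1,3);m=m[(m[:,2]>.186)]
# left edge: max y per x bin ; 
xs=np.arange(.527,.6,.006)
e=[(x+.003,np.percentile(m[(m[:,0]>x)&(m[:,0]<x+.006)][:,1],95),np.percentile(m[(m[:,0]>x)&(m[:,0]<x+.006)][:,1],5)) for x in xs]
print(np.round(e,4).tolist()); e=np.array(e); print(np.polyfit(e[:,0],e[:,1],1),np.polyfit(e[:,0],e[:,2],1))
E
```

```text
side0 1937 ((0.5648126602172852, -0.2012614607810974), (0.13069351017475128, 0.11989127099514008), 89.11661529541016)
[[0.6240000128746033, -0.17800000309944153], [0.5070000290870667, -0.13699999451637268], [0.5059999823570251, -0.2639999985694885], [0.6209999918937683, -0.26600000262260437]]
top0 1216 ((0.5628292560577393, -0.2000991404056549), (0.11916864663362503, 0.13035520911216736), 0.04963426664471626)
[[0.6200000047683716, -0.2639999985694885], [0.6179999709129333, -0.1379999965429306], [0.5070000290870667, -0.13699999451637268], [0.5059999823570251, -0.26100000739097595]]
[[0.53, -0.1639, -0.21], [0.536, -0.1662, -0.2116], [0.542, -0.1677, -0.2117], [0.548, -0.1655, -0.2123], [0.554, -0.1661, -0.2134], [0.56, -0.1658, -0.2095], [0.566, -0.1682, -0.2126], [0.572, -0.1682, -0.2119], [0.578, -0.1676, -0.2123], [0.584, -0.1661, -0.2127], [0.59, -0.1655, -0.2093], [0.596, -0.1621, -0.2121], [0.602, -0.1636, -0.1657]]
[ 0.02204857 -0.17836374] [ 0.2485929  -0.34879791]
```

```bash
cat > d.py <<'E'
import sys
from h import *
# usage: d.py x y z [jawangle_deg]   target TCP
st=r.get_state();p=st['tool_pos'];M=R.from_quat(st['eef_rot']).as_matrix()
a=np.degrees(np.arctan2(M[1,1],M[0,1]))
print('t',round(st['clock'],2),'tcp',p.round(4),'jaw ang',a.round(2),'tilt',M[:2,2].round(4),'F',st['contact_force'].round(1),'M',st['moment'].round(2),'open',round(st['opening'],3))
if len(sys.argv)>3:
    t=np.array(list(map(float,sys.argv[1:4])));print('tool delta',(M.T@(t-p)).round(4))
if len(sys.argv)>4: print('yaw rad',np.radians(-(float(sys.argv[4])-a)).round(4))
E
python3 d.py .553 .1025 .26 107.9
python3 - <<'E'
from h import *
for tag,box in(('side0',(145,212,300,318)),('top0',(228,268,215,255))):
    s=load(tag);P=cloud(s)[box[0]:box[1],box[2]:box[3]];f=s['frame'][box[0]:box[1],box[2]:box[3]].astype(int)
    m=P[(f[...,0]-f[...,2]>100)&(f[...,1]>130)];print(m.min(0),m.max(0))
E
```

```text
t 0.1 tcp [0.2659 0.565  0.238 ] jaw ang 64.8 tilt [-0.0006 -0.0016] F [-0.3 -0.4  0.2] M [-0.05 -0.01  0.04] open 1.002
tool delta [-0.4567 -0.2963 -0.0214]
yaw rad -0.7522
[ 0.37788877 -0.64516063  0.00151025] [0.58735814 0.2588843  0.98747604]
[ 0.27143199  0.01943836 -0.00903647] [0.61996771 0.26543324 1.45689694]
```

>>> play_rows(
  targets=[
    {"jaw": 0, "dx": -0.02, "dy": -0.012, "dz": -0.01, "yaw": 0},
    {"jaw": 0, "dx": -0.035, "dy": -0.022, "dz": -0.01, "yaw": -0.05},
    {"jaw": 0.2, "dx": -0.035, "dy": -0.022, "dz": -0.01, "yaw": -0.05},
    {"jaw": 0.3, "dx": -0.035, "dy": -0.024, "dz": 0, "yaw": -0.05},
    {"jaw": 0.35, "dx": -0.035, "dy": -0.026, "dz": 0, "yaw": -0.05},
  ],
)

```text
clock: 0.6
tool_pos: [0.373, 0.4097, 0.266]
eef_rot: [0.108, 0.994, -0.001, -0.003]
contact_force: [1.2, -0.1, -0.7]
opening: 0.755
```

```bash
python3 d.py .553 .1025 .26 107.9
```

```text
t 0.6 tcp [0.373  0.4097 0.266 ] jaw ang 77.59 tilt [-0.0065 -0.0008] F [ 1.2 -0.1 -0.7] M [ 0.07 -0.1  -0.01] open 0.755
tool delta [-0.2418 -0.2613  0.0051]
yaw rad -0.529
```

>>> play_rows(
  targets=[
    {"jaw": 0.35, "dx": -0.03, "dy": -0.033, "dz": 0, "yaw": -0.08},
    {"jaw": 0.35, "dx": -0.027, "dy": -0.035, "dz": 0, "yaw": -0.08},
    {"jaw": 0.35, "dx": -0.024, "dy": -0.037, "dz": 0, "yaw": -0.08},
    {"jaw": 0.35, "dx": -0.02, "dy": -0.038, "dz": 0, "yaw": -0.08},
    {"jaw": 0.35, "dx": -0.016, "dy": -0.038, "dz": 0, "yaw": -0.08},
  ],
)

```text
clock: 1.1
tool_pos: [0.4846, 0.2124, 0.2643]
eef_rot: [-0.1, 0.995, -0.001, -0.004]
contact_force: [0.4, -0.2, -0.5]
opening: 0.652
```

```bash
python3 d.py .553 .1025 .26 107.9
```

```text
t 1.1 tcp [0.4846 0.2124 0.2643] jaw ang 101.45 tilt [-0.0075 -0.0026] F [ 0.4 -0.2 -0.5] M [ 0.09 -0.07 -0.  ] open 0.652
tool delta [-0.0453 -0.1213  0.0041]
yaw rad -0.1126
```

>>> play_rows(
  targets=[
    {"jaw": 0.35, "dx": -0.015, "dy": -0.035, "dz": 0, "yaw": -0.04},
    {"jaw": 0.35, "dx": -0.012, "dy": -0.03, "dz": 0, "yaw": -0.035},
    {"jaw": 0.35, "dx": -0.008, "dy": -0.025, "dz": 0, "yaw": -0.02},
    {"jaw": 0.35, "dx": -0.004, "dy": -0.012, "dz": 0, "yaw": 0},
    {"jaw": 0.35, "dx": 0, "dy": 0, "dz": 0, "yaw": 0},
  ],
)

```text
clock: 1.6
tool_pos: [0.5506, 0.1094, 0.2618]
eef_rot: [-0.143, 0.99, -0.003, -0.006]
contact_force: [-0.5, 0.7, 0.4]
opening: 0.652
```

```bash
python3 d.py .553 .1025 .21 107.9; python3 - <<'E'
from h import *
t=snap('top','top1');s=snap('side','side1')
c=cv2.resize(t['frame'][215:285,220:340],(800,467));cv2.imwrite('pics/c1.png',c[:,:,::-1])
E
```

```text
t 1.6 tcp [0.5506 0.1094 0.2618] jaw ang 106.44 tilt [-0.0109 -0.0076] F [-0.5  0.7  0.4] M [ 0.02  0.02 -0.02] open 0.652
tool delta [-0.001  -0.007   0.0519]
yaw rad -0.0255
```

View pics/side1.png

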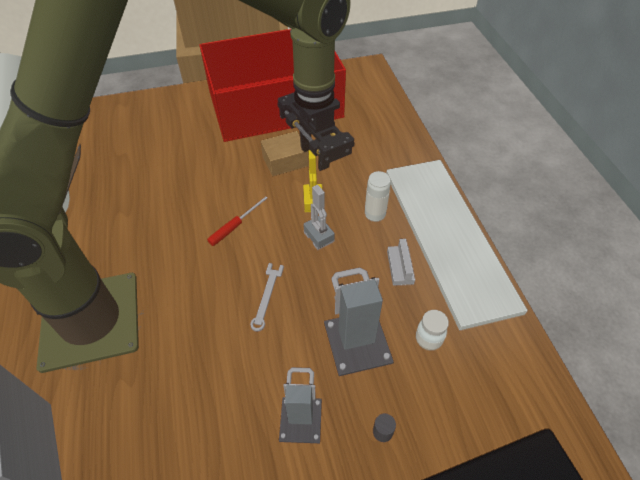

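>>> play_rows(
  targets=[
    {"jaw": 0.35, "dx": -0.001, "dy": -0.007, "dz": 0.015, "yaw": -0.025},
    {"jaw": 0.35, "dx": 0, "dy": 0, "dz": 0.02, "yaw": 0},
    {"jaw": 0.35, "dx": 0, "dy": 0, "dz": 0.01, "yaw": 0},
    {"jaw": 0.35, "dx": 0, "dy": 0, "dz": 0, "yaw": 0},
    {"jaw": 0.35, "dx": 0, "dy": 0, "dz": 0, "yaw": 0},
  ],
)

```text
clock: 2.2
tool_pos: [0.5483, 0.116, 0.2176]
eef_rot: [-0.165, 0.986, 0.001, -0.006]
contact_force: [-0.1, 1.5, 0.8]
opening: 0.65
```

```bash
python3 d.py .553 .1025 .133 107.9; python3 - <<'E'
from h import *
t=snap('top','top2');s=snap('side','side2')
c=cv2.resize(s['frame'][90:250,240:400],(600,600));cv2.imwrite('pics/c2.png',c[:,:,::-1])
E
```

```text
t 2.2 tcp [0.5483 0.116  0.2176] jaw ang 108.97 tilt [-0.011  -0.0008] F [-0.1  1.5  0.8] M [ 0.03 -0.06  0.05] open 0.65
tool delta [-0.001  -0.0145  0.0845]
yaw rad 0.0187
```

View pics/c2.png

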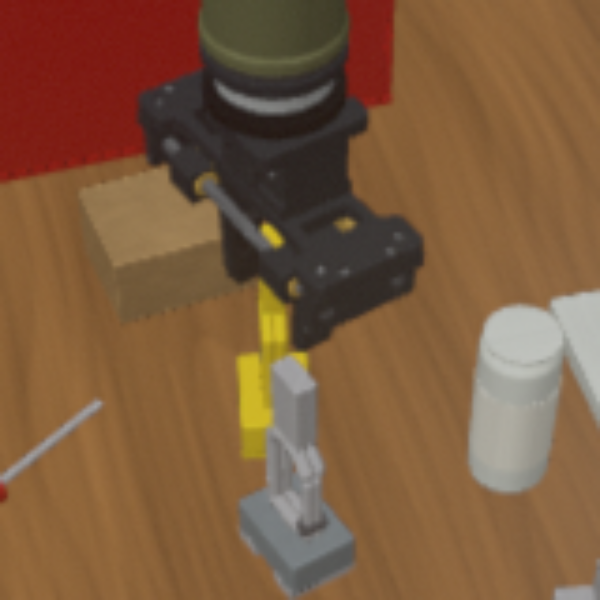

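>>> play_rows(
  targets=[
    {"jaw": 0.35, "dx": 0, "dy": 0, "dz": 0, "yaw": 0},
    {"jaw": 0.35, "dx": 0, "dy": 0, "dz": 0, "yaw": 0},
    {"jaw": 0.35, "dx": 0, "dy": 0, "dz": 0, "yaw": 0},
    {"jaw": 0.35, "dx": 0, "dy": 0, "dz": 0, "yaw": 0},
    {"jaw": 0.35, "dx": 0, "dy": 0, "dz": 0, "yaw": 0},
  ],
)

```text
clock: 2.8
tool_pos: [0.5498, 0.1158, 0.2198]
eef_rot: [-0.164, 0.986, 0.001, -0.003]
contact_force: [0.1, 0.1, 0.0]
opening: 0.652
```

```bash
python3 d.py .553 .1025 .18 107.9; python3 -c "
from h import *
print(r.get_state()['qd'].round(4))"
```

```text
t 2.8 tcp [0.5498 0.1158 0.2198] jaw ang 108.89 tilt [-0.0065  0.    ] F [0.1 0.1 0. ] M [ 0.04 -0.01 -0.  ] open 0.652
tool delta [ 0.0011 -0.0137  0.0398]
yaw rad 0.0173
[ 0.001  -0.0023  0.0022 -0.0013 -0.0013  0.0002  0.0012]
```

>>> play_rows(
  targets=[
    {"jaw": 0.35, "dx": 0, "dy": -0.004, "dz": 0.003, "yaw": 0.006},
    {"jaw": 0.35, "dx": 0.001, "dy": -0.005, "dz": 0.005, "yaw": 0.006},
    {"jaw": 0.35, "dx": 0, "dy": -0.004, "dz": 0.005, "yaw": 0.005},
    {"jaw": 0.35, "dx": 0, "dy": 0, "dz": 0.004, "yaw": 0},
    {"jaw": 0.35, "dx": 0, "dy": 0, "dz": 0, "yaw": 0},
  ],
)

```text
clock: 3.3
tool_pos: [0.553, 0.101, 0.2008]
eef_rot: [-0.154, 0.988, 0.0, -0.004]
contact_force: [0.1, -0.3, 0.3]
opening: 0.652
```

```bash
python3 d.py .553 .1025 .18 107.9
```

```text
t 3.3 tcp [0.553  0.101  0.2008] jaw ang 107.75 tilt [-0.0075 -0.0008] F [ 0.1 -0.3  0.3] M [ 0.04  0.02 -0.04] open 0.652
tool delta [-0.0006  0.0014  0.0208]
yaw rad -0.0026
```

>>> play_rows(
  targets=[
    {"jaw": 0.35, "dx": 0, "dy": 0.001, "dz": 0.006, "yaw": 0},
    {"jaw": 0.35, "dx": 0, "dy": 0, "dz": 0.01, "yaw": 0},
    {"jaw": 0.35, "dx": 0, "dy": 0, "dz": 0.01, "yaw": 0},
    {"jaw": 0.35, "dx": 0, "dy": 0, "dz": 0.006, "yaw": 0},
    {"jaw": 0.35, "dx": 0, "dy": 0, "dz": 0.002, "yaw": 0},
  ],
)

```text
clock: 3.8
tool_pos: [0.5521, 0.1027, 0.1635]
eef_rot: [-0.155, 0.988, 0.0, -0.004]
contact_force: [-0.1, 0.5, 0.6]
opening: 0.653
```

```bash
python3 d.py .553 .1025 .133 107.9
```

```text
t 3.8 tcp [0.5521 0.1027 0.1635] jaw ang 107.81 tilt [-0.0082 -0.0003] F [-0.1  0.5  0.6] M [ 0.05 -0.02  0.  ] open 0.653
tool delta [-0.001  -0.0005  0.0305]
yaw rad -0.0016
```

>>> play_rows(
  targets=[
    {"jaw": 0.35, "dx": -0.001, "dy": 0, "dz": 0.005, "yaw": 0},
    {"jaw": 0.35, "dx": 0, "dy": 0, "dz": 0.009, "yaw": 0},
    {"jaw": 0.35, "dx": 0, "dy": 0, "dz": 0.009, "yaw": 0},
    {"jaw": 0.35, "dx": 0, "dy": 0, "dz": 0.005, "yaw": 0},
    {"jaw": 0.35, "dx": 0, "dy": 0, "dz": 0, "yaw": 0},
  ],
)

```text
clock: 4.3
tool_pos: [0.5528, 0.1032, 0.1326]
eef_rot: [-0.155, 0.988, 0.001, -0.004]
contact_force: [-0.8, 0.8, 0.2]
opening: 0.649
```

```bash
python3 d.py .553 .1025 .133 107.9;  python3 - <<'E'
from h import *
t=snap('top','top3');s=snap('side','side3')
c=cv2.resize(s['frame'][130:260,260:390],(600,600));cv2.imwrite('pics/c3.png',c[:,:,::-1])
E
```

```text
t 4.3 tcp [0.5528 0.1032 0.1326] jaw ang 107.82 tilt [-0.0086 -0.0003] F [-0.8  0.8  0.2] M [ 0.08  0.03 -0.06] open 0.649
tool delta [ 0.     -0.0007 -0.0004]
yaw rad -0.0014
```

View pics/c3.png

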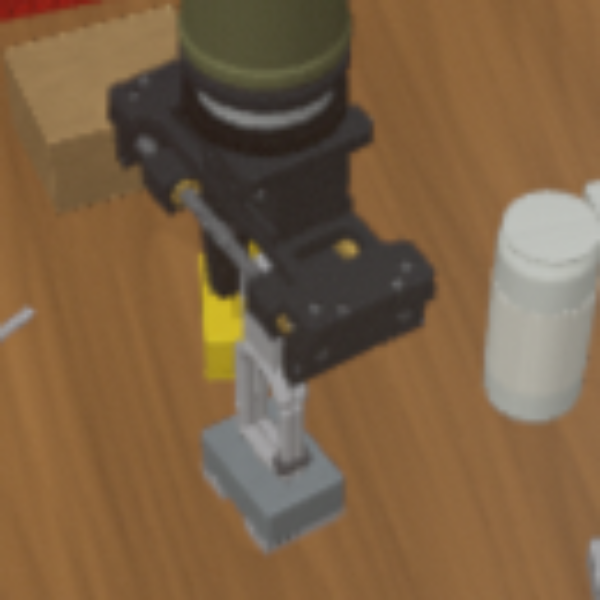

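The fingers straddle the tab (crop ~(265,310)) and the yellow look-alike is untouched, so I close the jaws.

>>> play_rows(
  targets=[
    {"jaw": 0.5, "dx": 0, "dy": 0, "dz": 0, "yaw": 0},
    {"jaw": 0.6, "dx": 0, "dy": 0, "dz": 0, "yaw": 0},
    {"jaw": 0.7, "dx": 0, "dy": 0, "dz": 0, "yaw": 0},
    {"jaw": 0.8, "dx": 0, "dy": 0, "dz": 0, "yaw": 0},
    {"jaw": 1, "dx": 0, "dy": 0, "dz": 0, "yaw": 0},
  ],
  squeeze=55,
)

```text
clock: 4.9
tool_pos: [0.5539, 0.1031, 0.1342]
eef_rot: [-0.155, 0.988, 0.001, -0.003]
contact_force: [-0.5, 0.6, -1.7]
opening: 0.333
```

>>> play_rows(
  targets=[
    {"jaw": 1, "dx": 0, "dy": 0, "dz": 0, "yaw": 0},
    {"jaw": 1, "dx": 0, "dy": 0, "dz": 0, "yaw": 0},
    {"jaw": 1, "dx": 0, "dy": 0, "dz": 0, "yaw": 0},
    {"jaw": 1, "dx": 0, "dy": 0, "dz": -0.003, "yaw": 0},
    {"jaw": 1, "dx": 0, "dy": 0, "dz": -0.004, "yaw": 0},
  ],
  squeeze=55,
)

```text
clock: 5.4
tool_pos: [0.5524, 0.1026, 0.1401]
eef_rot: [-0.155, 0.988, 0.0, -0.005]
contact_force: [0.3, 0.4, -5.7]
opening: 0.333
```

```bash
python3 d.py .553 .1025 .22 90
```

```text
t 5.4 tcp [0.5524 0.1026 0.1401] jaw ang 107.79 tilt [-0.0095 -0.0009] F [ 0.3  0.4 -5.7] M [ 0.07  0.03 -0.03] open 0.333
tool delta [ 0.0002 -0.0001 -0.0799]
yaw rad 0.3106
```

>>> play_rows(
  targets=[
    {"jaw": 1, "dx": 0, "dy": 0, "dz": -0.008, "yaw": 0},
    {"jaw": 1, "dx": 0, "dy": 0, "dz": -0.012, "yaw": 0.02},
    {"jaw": 1, "dx": 0, "dy": 0, "dz": -0.012, "yaw": 0.04},
    {"jaw": 1, "dx": 0, "dy": 0, "dz": -0.008, "yaw": 0.05},
    {"jaw": 1, "dx": 0, "dy": 0, "dz": -0.004, "yaw": 0.05},
  ],
)

```text
clock: 5.9
tool_pos: [0.5519, 0.1024, 0.1883]
eef_rot: [-0.07, 0.998, 0.0, -0.006]
contact_force: [0.5, 0.0, -6.1]
opening: 0.331
```

>>> play_rows(
  targets=[
    {"jaw": 1, "dx": 0, "dy": 0, "dz": 0, "yaw": 0.05},
    {"jaw": 1, "dx": 0, "dy": 0, "dz": 0, "yaw": 0.04},
    {"jaw": 1, "dx": 0, "dy": 0, "dz": 0, "yaw": 0.02},
    {"jaw": 1, "dx": 0, "dy": 0, "dz": 0, "yaw": 0},
    {"jaw": 1, "dx": 0, "dy": 0, "dz": 0, "yaw": 0},
  ],
)

```text
clock: 6.4
tool_pos: [0.5532, 0.1034, 0.194]
eef_rot: [-0.009, 1.0, 0.001, -0.003]
contact_force: [0.1, 0.4, -5.0]
opening: 0.328
```

```bash
python3 d.py .5645 -.05 .1865 90
```

```text
t 6.4 tcp [0.5532 0.1034 0.194 ] jaw ang 91.05 tilt [-0.005   0.0014] F [ 0.1  0.4 -5. ] M [ 0.03 -0.04  0.  ] open 0.328
tool delta [-0.0085 -0.1536  0.0072]
yaw rad 0.0184
```

>>> play_rows(
  targets=[
    {"jaw": 1, "dx": -0.001, "dy": -0.01, "dz": 0.001, "yaw": 0.004},
    {"jaw": 1, "dx": -0.001, "dy": -0.016, "dz": 0.001, "yaw": 0.005},
    {"jaw": 1, "dx": -0.001, "dy": -0.02, "dz": 0.001, "yaw": 0.005},
    {"jaw": 1, "dx": -0.001, "dy": -0.02, "dz": 0.001, "yaw": 0.004},
    {"jaw": 1, "dx": -0.001, "dy": -0.02, "dz": 0.001, "yaw": 0},
  ],
)

```text
clock: 6.9
tool_pos: [0.559, 0.0133, 0.1883]
eef_rot: [-0.002, 1.0, 0.001, -0.003]
contact_force: [0.3, -0.8, -5.2]
opening: 0.334
```

```bash
python3 d.py .5645 -.04 .1865 90
```

```text
t 6.9 tcp [0.559  0.0133 0.1883] jaw ang 90.18 tilt [-0.0055  0.0022] F [ 0.3 -0.8 -5.2] M [ 0.03 -0.13 -0.04] open 0.334
tool delta [-0.0053 -0.0533  0.0016]
yaw rad 0.0031
```

>>> play_rows(
  targets=[
    {"jaw": 1, "dx": -0.001, "dy": -0.016, "dz": 0, "yaw": 0},
    {"jaw": 1, "dx": -0.001, "dy": -0.012, "dz": 0, "yaw": 0},
    {"jaw": 1, "dx": -0.001, "dy": -0.007, "dz": 0, "yaw": 0},
    {"jaw": 1, "dx": -0.001, "dy": -0.003, "dz": 0, "yaw": 0},
    {"jaw": 1, "dx": 0, "dy": 0, "dz": 0, "yaw": 0},
  ],
)

```text
clock: 7.4
tool_pos: [0.5617, -0.0373, 0.1868]
eef_rot: [0.004, 1.0, -0.002, -0.005]
contact_force: [-0.4, -0.5, -5.6]
opening: 0.34
```

>>> play_rows(
  targets=[
    {"jaw": 1, "dx": 0, "dy": 0, "dz": 0, "yaw": 0},
    {"jaw": 1, "dx": 0, "dy": 0, "dz": 0, "yaw": 0},
    {"jaw": 1, "dx": 0, "dy": 0, "dz": 0, "yaw": 0},
    {"jaw": 1, "dx": 0, "dy": 0, "dz": 0, "yaw": 0},
    {"jaw": 1, "dx": 0, "dy": 0, "dz": 0, "yaw": 0},
  ],
)

```text
clock: 7.9
tool_pos: [0.5619, -0.033, 0.1871]
eef_rot: [0.001, 1.0, -0.0, -0.004]
contact_force: [-0.5, -0.4, -5.7]
opening: 0.337
```

```bash
python3 d.py .5645 -.06 .1865 90;  python3 - <<'E'
from h import *
t=snap('top','top4');s=snap('side','side4')
c=cv2.resize(s['frame'][200:350,280:430],(600,600));cv2.imwrite('pics/c4.png',c[:,:,::-1])
for n,q,box in(('side',s,(190,330,290,400)),('top',t,(200,275,300,420))):
    P=cloud(q)[box[0]:box[1],box[2]:box[3]].reshape(-1,3)
    m=P[(P[:,2]>.06)&(P[:,2]<.105)&(P[:,0]>.53)&(P[:,0]<.6)&(P[:,1]>-.09)&(P[:,1]<.02)]
    if len(m)>3:
        print(n,len(m),m.min(0).round(3),m.max(0).round(3),cv2.minAreaRect(m[:,:2].astype(np.float32)),np.histogram(m[:,2],bins=np.arange(.06,.107,.003)))
E
```

```text
t 7.9 tcp [ 0.5619 -0.033   0.1871] jaw ang 89.83 tilt [-0.0086 -0.0006] F [-0.5 -0.4 -5.7] M [ 0.04 -0.05 -0.03] open 0.337
tool delta [-0.0026 -0.0269  0.0006]
yaw rad -0.0029
side 490 [ 0.536 -0.07   0.06 ] [0.587 0.001 0.105] ((0.5614405274391174, -0.03428531810641289), (0.05051077902317047, 0.07140903919935226), 0.029773080721497536) (array([  9,   7,   7,   6,   9,   9,   9,   8,  34, 190, 133,  12,  14,
        30,  13]), array([0.06 , 0.063, 0.066, 0.069, 0.072, 0.075, 0.078, 0.081, 0.084,
       0.087, 0.09 , 0.093, 0.096, 0.099, 0.102, 0.105]))
top 392 [ 0.534 -0.068  0.06 ] [0.566 0.002 0.105] ((0.5504453182220459, -0.03322621062397957), (0.0320328027009964, 0.06957545131444931), 0.1630418449640274) (array([ 4, 10,  1,  8,  5,  7,  6, 28, 55, 90, 70, 29, 35, 30, 14]), array([0.06 , 0.063, 0.066, 0.069, 0.072, 0.075, 0.078, 0.081, 0.084,
       0.087, 0.09 , 0.093, 0.096, 0.099, 0.102, 0.105]))
```

View pics/c4.png

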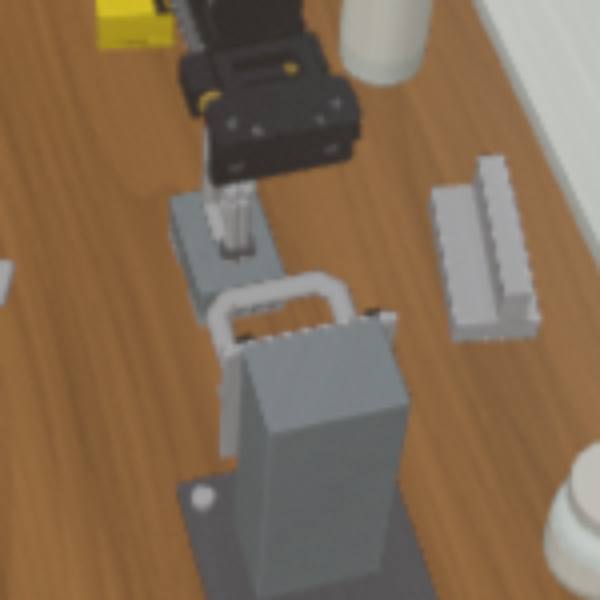

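>>> play_rows(
  targets=[
    {"jaw": 1, "dx": -0.0005, "dy": -0.004, "dz": 0, "yaw": 0},
    {"jaw": 1, "dx": -0.0005, "dy": -0.006, "dz": 0, "yaw": 0},
    {"jaw": 1, "dx": -0.0005, "dy": -0.006, "dz": 0, "yaw": 0},
    {"jaw": 1, "dx": 0, "dy": -0.004, "dz": 0, "yaw": 0},
    {"jaw": 1, "dx": 0, "dy": -0.002, "dz": 0, "yaw": 0},
  ],
)

```text
clock: 8.5
tool_pos: [0.5635, -0.0578, 0.187]
eef_rot: [0.002, 1.0, -0.001, -0.004]
contact_force: [-0.6, 0.7, -5.9]
opening: 0.33
```

```bash
python3 d.py .5645 -.0755 .1865 90
```

```text
t 8.5 tcp [ 0.5635 -0.0578  0.187 ] jaw ang 89.78 tilt [-0.0087 -0.0015] F [-0.6  0.7 -5.9] M [ 0.04 -0.01  0.02] open 0.33
tool delta [-0.0011 -0.0177  0.0005]
yaw rad -0.0038
```

>>> play_rows(
  targets=[
    {"jaw": 1, "dx": 0, "dy": -0.002, "dz": 0.0005, "yaw": 0},
    {"jaw": 1, "dx": 0, "dy": -0.003, "dz": 0, "yaw": 0},
    {"jaw": 1, "dx": 0, "dy": -0.003, "dz": 0, "yaw": 0},
    {"jaw": 1, "dx": 0, "dy": -0.002, "dz": 0, "yaw": 0},
    {"jaw": 1, "dx": 0, "dy": -0.0015, "dz": 0, "yaw": 0},
  ],
)

```text
clock: 9.0
tool_pos: [0.5633, -0.0706, 0.1864]
eef_rot: [0.002, 1.0, -0.001, -0.004]
contact_force: [-0.5, -0.7, -6.0]
opening: 0.336
```

```bash
python3 d.py .5645 -.0755 .1865 90
```

```text
t 9.0 tcp [ 0.5633 -0.0706  0.1864] jaw ang 89.76 tilt [-0.0089 -0.0012] F [-0.5 -0.7 -6. ] M [ 0.09 -0.01 -0.01] open 0.336
tool delta [-0.0012 -0.0049 -0.0001]
yaw rad -0.0043
```

Now press slowly at about 15 mm/s.

>>> play_rows(
  targets=[
    {"jaw": 1, "dx": 0, "dy": -0.0015, "dz": 0, "yaw": 0},
    {"jaw": 1, "dx": 0, "dy": -0.0015, "dz": 0, "yaw": 0},
    {"jaw": 1, "dx": 0, "dy": -0.0015, "dz": 0, "yaw": 0},
    {"jaw": 1, "dx": 0, "dy": -0.0015, "dz": 0, "yaw": 0},
    {"jaw": 1, "dx": 0, "dy": -0.0015, "dz": 0, "yaw": 0},
  ],
)

```text
clock: 9.5
tool_pos: [0.5634, -0.0767, 0.1865]
eef_rot: [0.002, 1.0, 0.001, -0.004]
contact_force: [-0.5, 3.8, -5.1]
opening: 0.334
```

```bash
python3 d.py .5645 -.105 .1865 90
```

```text
t 9.5 tcp [ 0.5634 -0.0767  0.1865] jaw ang 89.82 tilt [-0.0086  0.0012] F [-0.5  3.8 -5.1] M [ 1.14  0.1  -0.01] open 0.334
tool delta [-0.0012 -0.0283 -0.    ]
yaw rad -0.0031
```

>>> play_rows(
  targets=[
    {"jaw": 1, "dx": 0, "dy": -0.002, "dz": 0, "yaw": 0},
    {"jaw": 1, "dx": 0, "dy": -0.0025, "dz": 0, "yaw": 0},
    {"jaw": 1, "dx": 0, "dy": -0.0025, "dz": 0, "yaw": 0},
    {"jaw": 1, "dx": 0, "dy": -0.0025, "dz": 0, "yaw": 0},
    {"jaw": 1, "dx": 0, "dy": -0.0025, "dz": 0, "yaw": 0},
  ],
)

```text
clock: 10.0
tool_pos: [0.5633, -0.0813, 0.1865]
eef_rot: [-0.002, 1.0, 0.006, -0.004]
contact_force: [-1.5, 5.9, -5.2]
opening: 0.333
```

```bash
python3 d.py .5645 -.105 .1865 90
```

```text
t 10.0 tcp [ 0.5633 -0.0813  0.1865] jaw ang 90.18 tilt [-0.0087  0.0117] F [-1.5  5.9 -5.2] M [1.5  0.21 0.  ] open 0.333
tool delta [-0.0011 -0.0237 -0.0002]
yaw rad 0.0031
```

>>> play_rows(
  targets=[
    {"jaw": 1, "dx": 0, "dy": -0.004, "dz": 0, "yaw": 0},
    {"jaw": 1, "dx": 0, "dy": -0.0045, "dz": 0, "yaw": 0},
    {"jaw": 1, "dx": 0, "dy": -0.0045, "dz": 0, "yaw": 0},
    {"jaw": 1, "dx": 0, "dy": -0.0045, "dz": 0, "yaw": 0},
    {"jaw": 1, "dx": 0, "dy": -0.0045, "dz": 0, "yaw": 0},
  ],
)

```text
clock: 10.5
tool_pos: [0.5636, -0.0912, 0.187]
eef_rot: [-0.006, 1.0, 0.014, -0.004]
contact_force: [-1.0, 8.5, -4.6]
opening: 0.334
```

```bash
python3 d.py .5645 -.105 .1865 90
```

```text
t 10.5 tcp [ 0.5636 -0.0912  0.187 ] jaw ang 90.69 tilt [-0.0085  0.0285] F [-1.   8.5 -4.6] M [ 2.29  0.17 -0.02] open 0.334
tool delta [-0.0007 -0.0138  0.0001]
yaw rad 0.012
```

>>> play_rows(
  targets=[
    {"jaw": 1, "dx": 0, "dy": -0.006, "dz": 0, "yaw": 0},
    {"jaw": 1, "dx": 0, "dy": -0.006, "dz": 0, "yaw": 0},
    {"jaw": 1, "dx": 0, "dy": -0.006, "dz": 0, "yaw": 0},
    {"jaw": 1, "dx": 0, "dy": -0.005, "dz": 0, "yaw": 0},
    {"jaw": 1, "dx": 0, "dy": -0.004, "dz": 0, "yaw": 0},
  ],
)

```text
clock: 11.0
tool_pos: [0.5643, -0.0996, 0.1864]
eef_rot: [-0.013, 1.0, 0.027, -0.004]
contact_force: [-1.1, 9.8, -5.9]
opening: 0.333
```

```bash
python3 d.py .5645 -.105 .1865 90
```

```text
t 11.0 tcp [ 0.5643 -0.0996  0.1864] jaw ang 91.44 tilt [-0.0091  0.0545] F [-1.1  9.8 -5.9] M [ 2.42  0.08 -0.03] open 0.333
tool delta [-0.0001 -0.0054 -0.0004]
yaw rad 0.0251
```

>>> play_rows(
  targets=[
    {"jaw": 1, "dx": 0, "dy": -0.006, "dz": 0, "yaw": 0},
    {"jaw": 1, "dx": 0, "dy": -0.006, "dz": 0, "yaw": 0},
    {"jaw": 1, "dx": 0, "dy": -0.006, "dz": 0, "yaw": 0},
    {"jaw": 1, "dx": 0, "dy": -0.006, "dz": 0, "yaw": 0},
    {"jaw": 1, "dx": 0, "dy": -0.004, "dz": 0, "yaw": 0},
  ],
)

```text
clock: 11.5
tool_pos: [0.5648, -0.1079, 0.1842]
eef_rot: [-0.02, 0.999, 0.041, -0.005]
contact_force: [-0.0, 8.8, -7.9]
opening: 0.334
```

```bash
python3 d.py .5645 -.105 .1865 90; python3 - <<'E'
from h import *
s=snap('side','side5')
c=cv2.resize(s['frame'][200:350,280:430],(600,600));cv2.imwrite('pics/c5.png',c[:,:,::-1])
P=cloud(s)[190:360,290:420].reshape(-1,3)
m=P[(P[:,2]>.07)&(P[:,2]<.105)&(P[:,0]>.53)&(P[:,0]<.6)&(P[:,1]>-.16)&(P[:,1]<-.03)]
print(m.min(0).round(3),m.max(0).round(3))
q=m[(m[:,2]>.084)&(m[:,2]<.095)&(m[:,1]>-.15)];print(np.polyfit(q[:,1],q[:,2],1),q.min(0),q.max(0))
E
```

```text
t 11.5 tcp [ 0.5648 -0.1079  0.1842] jaw ang 92.27 tilt [-0.0119  0.0817] F [-0.   8.8 -7.9] M [ 2.18 -0.02 -0.07] open 0.334
tool delta [ 0.0002  0.0031 -0.002 ]
yaw rad 0.0396
[ 0.538 -0.106  0.07 ] [ 0.562 -0.063  0.099]
[-0.02377055  0.08743237] [ 0.53808284 -0.10598333  0.08562991] [ 0.56040091 -0.06278707  0.09484027]
```

View pics/c5.png

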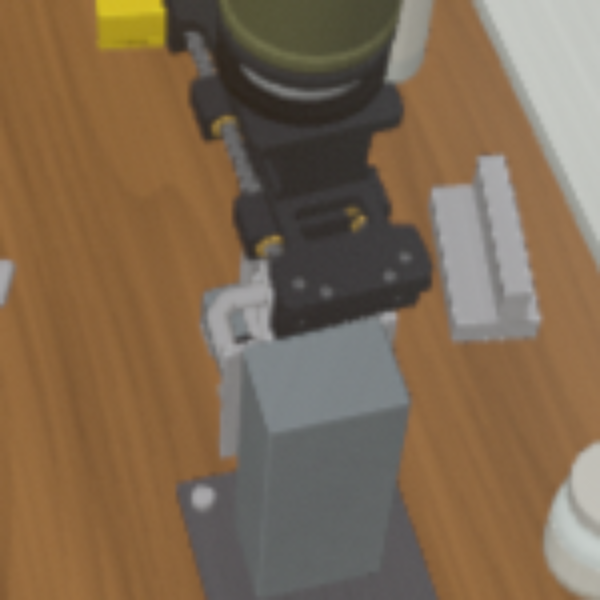

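>>> play_rows(
  targets=[
    {"jaw": 1, "dx": 0, "dy": -0.004, "dz": 0.003, "yaw": 0},
    {"jaw": 1, "dx": 0, "dy": -0.004, "dz": 0.003, "yaw": 0},
    {"jaw": 1, "dx": 0, "dy": -0.003, "dz": 0.003, "yaw": 0},
    {"jaw": 1, "dx": 0, "dy": -0.003, "dz": 0.003, "yaw": 0},
    {"jaw": 1, "dx": 0, "dy": -0.002, "dz": 0.001, "yaw": 0},
  ],
)

```text
clock: 12.05
tool_pos: [0.564, -0.1173, 0.168]
eef_rot: [-0.023, 0.999, 0.045, -0.007]
contact_force: [-0.8, 5.0, -1.3]
opening: 0.336
```

```bash
python3 d.py .5645 -.109 .164 90
```

```text
t 12.05 tcp [ 0.564  -0.1173  0.168 ] jaw ang 92.63 tilt [-0.0161  0.0896] F [-0.8  5.  -1.3] M [ 1.21  0.01 -0.01] open 0.336
tool delta [-0.0009  0.0079  0.0047]
yaw rad 0.0458
```

>>> play_rows(
  targets=[
    {"jaw": 1, "dx": 0, "dy": 0.002, "dz": -0.0005, "yaw": 0},
    {"jaw": 1, "dx": 0, "dy": 0.002, "dz": 0, "yaw": 0},
    {"jaw": 1, "dx": 0, "dy": 0.001, "dz": 0, "yaw": 0},
    {"jaw": 1, "dx": 0, "dy": 0, "dz": 0, "yaw": 0},
    {"jaw": 1, "dx": 0, "dy": 0, "dz": 0, "yaw": 0},
  ],
)

```text
clock: 12.55
tool_pos: [0.5643, -0.1167, 0.1697]
eef_rot: [-0.021, 0.999, 0.042, -0.006]
contact_force: [1.1, 0.3, -6.6]
opening: 0.337
```

```bash
python3 d.py .5645 -.109 .164 90; python3 - <<'E'
from h import *
s=snap('side','side6');t=snap('top','top6')
a=cv2.resize(s['frame'][250:330,310:390],(500,500),interpolation=cv2.INTER_CUBIC)
cv2.imwrite('pics/c6.png',a[:,:,::-1])
E
```

```text
t 12.55 tcp [ 0.5643 -0.1167  0.1697] jaw ang 92.42 tilt [-0.0141  0.0837] F [ 1.1  0.3 -6.6] M [-0.19 -0.04 -0.01] open 0.337
tool delta [-0.0006  0.0072  0.0063]
yaw rad 0.0422
```

View pics/c6.png

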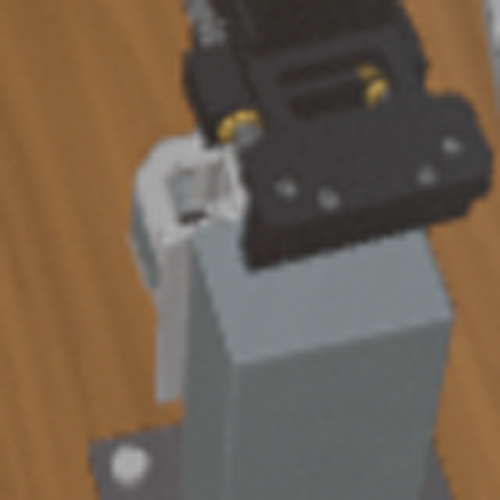

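>>> play_rows(
  targets=[
    {"jaw": 1, "dx": 0, "dy": 0.002, "dz": 0, "yaw": 0.01},
    {"jaw": 1, "dx": 0, "dy": 0.002, "dz": 0, "yaw": 0.01},
    {"jaw": 1, "dx": 0, "dy": 0.002, "dz": 0, "yaw": 0.01},
    {"jaw": 1, "dx": 0, "dy": 0.001, "dz": 0, "yaw": 0},
    {"jaw": 1, "dx": 0, "dy": 0, "dz": 0, "yaw": 0},
  ],
)

```text
clock: 13.15
tool_pos: [0.5641, -0.1087, 0.1703]
eef_rot: [-0.005, 0.999, 0.042, -0.007]
contact_force: [-0.3, -0.6, -5.3]
opening: 0.335
```

```bash
python3 d.py .5645 -.108 .164 90
```

```text
t 13.15 tcp [ 0.5641 -0.1087  0.1703] jaw ang 90.56 tilt [-0.0142  0.0842] F [-0.3 -0.6 -5.3] M [-0.13 -0.09  0.02] open 0.335
tool delta [-0.0005  0.0001  0.0063]
yaw rad 0.0098
```

>>> play_rows(
  targets=[
    {"jaw": 1, "dx": 0, "dy": 0.002, "dz": 0.001, "yaw": 0.005},
    {"jaw": 1, "dx": 0, "dy": 0.002, "dz": 0.001, "yaw": 0.005},
    {"jaw": 1, "dx": 0, "dy": 0.002, "dz": 0, "yaw": 0},
    {"jaw": 1, "dx": 0, "dy": 0.002, "dz": 0, "yaw": 0},
    {"jaw": 1, "dx": 0, "dy": 0.002, "dz": 0, "yaw": 0},
  ],
)

```text
clock: 13.65
tool_pos: [0.564, -0.1004, 0.1689]
eef_rot: [0.001, 0.999, 0.04, -0.007]
contact_force: [-0.2, -5.5, -4.6]
opening: 0.336
```

```bash
python3 d.py .5645 -.108 .167 90
```

```text
t 13.65 tcp [ 0.564  -0.1004  0.1689] jaw ang 89.86 tilt [-0.0142  0.0805] F [-0.2 -5.5 -4.6] M [-1.48 -0.07 -0.02] open 0.336
tool delta [-0.0006 -0.0077  0.0013]
yaw rad -0.0025
```

Bar is captured: pulling back meets the nose. Keeping a gentle pull also straightens the tilt.

>>> play_rows(
  targets=[
    {"jaw": 1, "dx": 0, "dy": 0.003, "dz": 0, "yaw": 0},
    {"jaw": 1, "dx": 0, "dy": 0.004, "dz": 0, "yaw": 0},
    {"jaw": 1, "dx": 0, "dy": 0.004, "dz": 0, "yaw": 0},
    {"jaw": 1, "dx": 0, "dy": 0.004, "dz": 0, "yaw": 0},
    {"jaw": 1, "dx": 0, "dy": 0.004, "dz": 0, "yaw": 0},
  ],
)

```text
clock: 14.15
tool_pos: [0.564, -0.0987, 0.1699]
eef_rot: [0.007, 1.0, 0.029, -0.007]
contact_force: [1.0, -7.6, -7.0]
opening: 0.339
```

```bash
python3 d.py .5645 -.108 .167 90
```

```text
t 14.15 tcp [ 0.564  -0.0987  0.1699] jaw ang 89.13 tilt [-0.013   0.0576] F [ 1.  -7.6 -7. ] M [-1.99 -0.24 -0.02] open 0.339
tool delta [-0.0007 -0.0094  0.0024]
yaw rad -0.0151
```

>>> play_rows(
  targets=[
    {"jaw": 1, "dx": 0, "dy": 0.004, "dz": 0.0005, "yaw": -0.003},
    {"jaw": 1, "dx": 0, "dy": 0.004, "dz": 0.0005, "yaw": -0.003},
    {"jaw": 1, "dx": 0, "dy": 0.004, "dz": 0.0005, "yaw": -0.003},
    {"jaw": 1, "dx": 0, "dy": 0.004, "dz": 0.0005, "yaw": -0.003},
    {"jaw": 1, "dx": 0, "dy": 0.004, "dz": 0, "yaw": 0},
  ],
)

```text
clock: 14.65
tool_pos: [0.5639, -0.0979, 0.1697]
eef_rot: [0.009, 1.0, 0.016, -0.006]
contact_force: [0.6, -8.3, -7.6]
opening: 0.333
```

```bash
python3 d.py .5645 -.108 .167 90
```

```text
t 14.65 tcp [ 0.5639 -0.0979  0.1697] jaw ang 88.99 tilt [-0.0121  0.032 ] F [ 0.6 -8.3 -7.6] M [-1.89 -0.19  0.07] open 0.333
tool delta [-0.0008 -0.0102  0.0024]
yaw rad -0.0177
```

>>> play_rows(
  targets=[
    {"jaw": 1, "dx": 0, "dy": 0.004, "dz": 0.0005, "yaw": -0.003},
    {"jaw": 1, "dx": 0, "dy": 0.004, "dz": 0.0005, "yaw": -0.003},
    {"jaw": 1, "dx": 0, "dy": 0.004, "dz": 0.0005, "yaw": -0.003},
    {"jaw": 1, "dx": 0, "dy": 0.003, "dz": 0.0005, "yaw": -0.003},
    {"jaw": 1, "dx": 0, "dy": 0.001, "dz": 0, "yaw": 0},
  ],
)

```text
clock: 15.15
tool_pos: [0.5639, -0.0974, 0.1696]
eef_rot: [0.009, 1.0, 0.006, -0.006]
contact_force: [-0.2, -2.6, -6.4]
opening: 0.33
```

```bash
python3 d.py .5645 -.105 .167 90
```

```text
t 15.15 tcp [ 0.5639 -0.0974  0.1696] jaw ang 88.96 tilt [-0.0112  0.0112] F [-0.2 -2.6 -6.4] M [-0.42 -0.05  0.02] open 0.33
tool delta [-0.0007 -0.0076  0.0025]
yaw rad -0.0182
```

>>> play_rows(
  targets=[
    {"jaw": 1, "dx": 0, "dy": -0.001, "dz": 0.0005, "yaw": 0},
    {"jaw": 1, "dx": 0, "dy": -0.002, "dz": 0.0005, "yaw": 0},
    {"jaw": 1, "dx": 0, "dy": -0.002, "dz": 0.0005, "yaw": 0},
    {"jaw": 1, "dx": 0, "dy": -0.001, "dz": 0.0005, "yaw": 0},
    {"jaw": 1, "dx": 0, "dy": 0, "dz": 0, "yaw": 0},
  ],
)

```text
clock: 15.65
tool_pos: [0.5639, -0.0999, 0.1672]
eef_rot: [0.008, 1.0, 0.008, -0.006]
contact_force: [0.7, -0.6, -4.8]
opening: 0.331
```

```bash
python3 d.py .5645 -.105 .164 90
```

```text
t 15.65 tcp [ 0.5639 -0.0999  0.1672] jaw ang 89.09 tilt [-0.0112  0.0165] F [ 0.7 -0.6 -4.8] M [-0.11 -0.01  0.  ] open 0.331
tool delta [-0.0007 -0.0052  0.0031]
yaw rad -0.0159
```

>>> play_rows(
  targets=[
    {"jaw": 1, "dx": 0, "dy": -0.002, "dz": 0.0005, "yaw": 0},
    {"jaw": 1, "dx": 0, "dy": -0.002, "dz": 0.0005, "yaw": 0},
    {"jaw": 1, "dx": 0, "dy": -0.001, "dz": 0.0008, "yaw": 0},
    {"jaw": 1, "dx": 0, "dy": 0, "dz": 0.001, "yaw": 0},
    {"jaw": 1, "dx": 0, "dy": 0, "dz": 0.001, "yaw": 0},
  ],
)

```text
clock: 16.15
tool_pos: [0.564, -0.1047, 0.1638]
eef_rot: [0.008, 1.0, 0.008, -0.005]
contact_force: [-3.3, 0.4, 7.6]
opening: 0.332
```

```bash
python3 d.py .5645 -.105 .164 90
```

```text
t 16.15 tcp [ 0.564  -0.1047  0.1638] jaw ang 89.1 tilt [-0.0107  0.0171] F [-3.3  0.4  7.6] M [0.08 0.7  0.04] open 0.332
tool delta [-0.0005 -0.0002 -0.0003]
yaw rad -0.0157
```

>>> play_rows(
  targets=[
    {"jaw": 1, "dx": 0, "dy": 0, "dz": 0, "yaw": 0},
    {"jaw": 1, "dx": 0, "dy": 0, "dz": 0, "yaw": 0},
    {"jaw": 1, "dx": 0, "dy": 0, "dz": 0, "yaw": 0},
    {"jaw": 1, "dx": 0, "dy": 0, "dz": 0, "yaw": 0},
    {"jaw": 1, "dx": 0, "dy": 0, "dz": 0, "yaw": 0},
  ],
  squeeze=20,
)

```text
clock: 16.65
tool_pos: [0.5639, -0.1048, 0.164]
eef_rot: [0.008, 1.0, 0.008, -0.005]
contact_force: [-1.1, -0.2, -3.1]
opening: 0.341
```

```bash
python3 d.py .5645 -.105 .164 90; python3 - <<'E'
from h import *
s=snap('side','side7');t=snap('top','top7')
a=cv2.resize(s['frame'][240:340,300:400],(400,400),interpolation=cv2.INTER_CUBIC)
b=cv2.resize(t['frame'][200:270,350:420],(400,400),interpolation=cv2.INTER_CUBIC)
cv2.imwrite('pics/c7.png',np.hstack([a,b])[:,:,::-1])
E
```

```text
t 16.65 tcp [ 0.5639 -0.1048  0.164 ] jaw ang 89.11 tilt [-0.0105  0.0167] F [-1.1 -0.2 -3.1] M [-0.09  0.17 -0.01] open 0.341
tool delta [-0.0006 -0.0002  0.    ]
yaw rad -0.0156
```

View pics/c7.png

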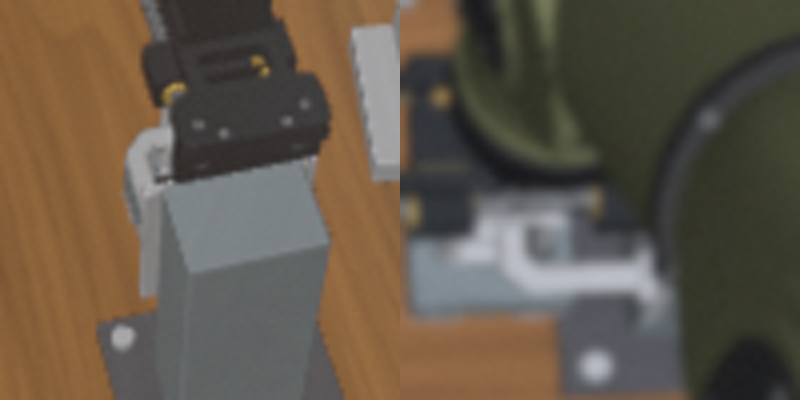

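>>> play_rows(
  targets=[
    {"jaw": 0.65, "dx": 0, "dy": 0, "dz": 0, "yaw": 0},
    {"jaw": 0.63, "dx": 0, "dy": 0, "dz": 0, "yaw": 0},
    {"jaw": 0.61, "dx": 0, "dy": 0, "dz": 0, "yaw": 0},
    {"jaw": 0.58, "dx": 0, "dy": 0, "dz": 0, "yaw": 0},
    {"jaw": 0.55, "dx": 0, "dy": 0, "dz": 0, "yaw": 0},
  ],
  squeeze=5,
)

```text
clock: 17.25
tool_pos: [0.5667, -0.1042, 0.1657]
eef_rot: [0.008, 1.0, 0.009, -0.002]
contact_force: [-0.1, -0.5, -0.7]
opening: 0.451
```

```bash
python3 d.py .5645 -.105 .164 90
```

```text
t 17.25 tcp [ 0.5667 -0.1042  0.1657] jaw ang 89.13 tilt [-0.0041  0.0172] F [-0.1 -0.5 -0.7] M [ 0.01 -0.03 -0.05] open 0.451
tool delta [ 0.0022 -0.0009  0.0017]
yaw rad -0.0151
```

>>> play_rows(
  targets=[
    {"jaw": 0.5, "dx": 0, "dy": 0, "dz": 0, "yaw": 0},
    {"jaw": 0.45, "dx": 0, "dy": 0, "dz": 0, "yaw": 0},
    {"jaw": 0.42, "dx": 0, "dy": 0, "dz": -0.003, "yaw": 0},
    {"jaw": 0.42, "dx": 0, "dy": 0, "dz": -0.005, "yaw": 0},
    {"jaw": 0.42, "dx": 0, "dy": 0, "dz": -0.007, "yaw": 0},
  ],
)

```text
clock: 17.75
tool_pos: [0.5663, -0.1044, 0.1811]
eef_rot: [0.008, 1.0, 0.009, -0.003]
contact_force: [0.3, 0.5, -1.9]
opening: 0.578
```

>>> play_rows(
  targets=[
    {"jaw": 0.42, "dx": 0, "dy": 0, "dz": -0.01, "yaw": 0},
    {"jaw": 0.42, "dx": 0, "dy": 0, "dz": -0.012, "yaw": 0},
    {"jaw": 0.42, "dx": 0, "dy": 0, "dz": -0.015, "yaw": 0},
    {"jaw": 0.42, "dx": 0, "dy": 0, "dz": -0.02, "yaw": 0},
    {"jaw": 0.42, "dx": 0, "dy": 0, "dz": -0.02, "yaw": 0},
  ],
)

```text
clock: 18.25
tool_pos: [0.5661, -0.1057, 0.2636]
eef_rot: [0.007, 1.0, 0.009, -0.003]
contact_force: [0.6, 0.3, -0.6]
opening: 0.583
```

```bash
python3 d.py .52 -.0 .30 90
```

```text
t 18.25 tcp [ 0.5661 -0.1057  0.2636] jaw ang 89.15 tilt [-0.0065  0.0176] F [ 0.6  0.3 -0.6] M [-0.01 -0.06 -0.03] open 0.583
tool delta [ 0.0479  0.1057 -0.0343]
yaw rad -0.0148
```

>>> play_rows(
  targets=[
    {"jaw": 0.42, "dx": 0, "dy": 0, "dz": -0.02, "yaw": 0},
    {"jaw": 0.42, "dx": 0.005, "dy": 0.01, "dz": -0.02, "yaw": 0},
    {"jaw": 0.42, "dx": 0.015, "dy": 0.03, "dz": -0.01, "yaw": 0},
    {"jaw": 0.42, "dx": 0.02, "dy": 0.03, "dz": 0, "yaw": 0},
    {"jaw": 0.42, "dx": 0.02, "dy": 0.03, "dz": 0, "yaw": 0},
  ],
)

```text
clock: 18.75
tool_pos: [0.5111, -0.008, 0.3256]
eef_rot: [0.013, 1.0, 0.008, 0.004]
contact_force: [0.1, 1.6, -0.0]
opening: 0.579
```

>>> play_rows(
  targets=[
    {"jaw": 0.42, "dx": 0.03, "dy": 0.03, "dz": 0, "yaw": 0},
    {"jaw": 0.42, "dx": 0.03, "dy": 0.03, "dz": 0, "yaw": 0},
    {"jaw": 0.42, "dx": 0.02, "dy": 0.02, "dz": 0, "yaw": 0},
    {"jaw": 0.42, "dx": 0.01, "dy": 0.01, "dz": 0, "yaw": 0},
    {"jaw": 0.42, "dx": 0, "dy": 0, "dz": 0, "yaw": 0},
  ],
)

```text
clock: 19.25
tool_pos: [0.4175, 0.0929, 0.3324]
eef_rot: [0.008, 1.0, 0.009, 0.008]
contact_force: [0.1, 0.3, -0.1]
opening: 0.578
```

```bash
python3 d.py; python3 - <<'E'
from h import *
s=snap('side','side8');t=snap('top','top8')
a=cv2.resize(s['frame'][230:350,290:410],(400,400),interpolation=cv2.INTER_CUBIC)
b=cv2.resize(t['frame'][200:270,350:420],(400,400),interpolation=cv2.INTER_CUBIC)
cv2.imwrite('pics/c8.png',np.hstack([a,b])[:,:,::-1])
for q,box in((s,(200,330,300,400)),(t,(200,275,340,420))):
    P=cloud(q)[box[0]:box[1],box[2]:box[3]].reshape(-1,3)
    m=P[(P[:,2]>.196)&(P[:,2]<.215)]; print(len(m),m.mean(0) if len(m) else 0,cv2.minAreaRect(m[:,:2].astype(np.float32)) if len(m)>3 else 0)
    m=P[(P[:,2]>.05)&(P[:,2]<.078)&(P[:,1]>-.15)&(P[:,1]<-.05)]; print(len(m),m.min(0),m.max(0),np.median(m[:,2]))
E
```

```text
t 19.25 tcp [0.4175 0.0929 0.3324] jaw ang 89.1 tilt [0.0164 0.0175] F [ 0.1  0.3 -0.1] M [-0.01 -0.03  0.  ] open 0.578
124 [ 0.56386122 -0.1042198   0.20322197] ((0.5642180442810059, -0.10261791944503784), (0.03154141455888748, 0.015815909951925278), 88.5685043334961)
38 [ 0.53916572 -0.10040404  0.05004831] [ 0.58860982 -0.07508919  0.07724386] 0.06581322888337587
111 [ 0.56237213 -0.10604882  0.20257619] ((0.5673599243164062, -0.14843694865703583), (0.12200300395488739, 0.03094751015305519), 88.33924865722656)
294 [ 0.53631641 -0.14262843  0.05219944] [ 0.58650052 -0.0723286   0.07794684] 0.06462267400501243
```

View pics/c8.png

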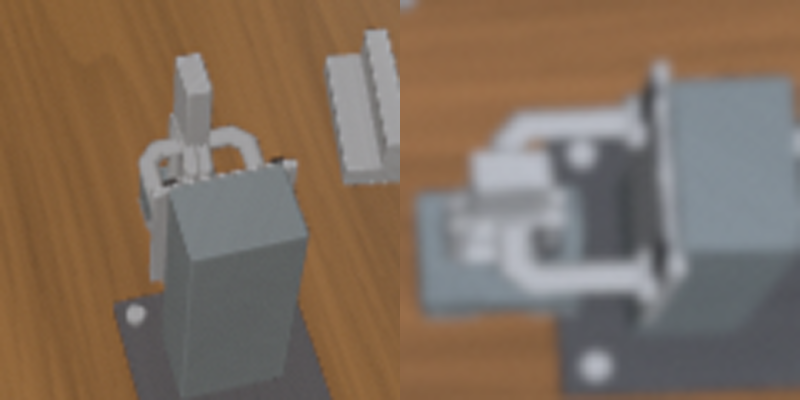

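View pics/side8.png

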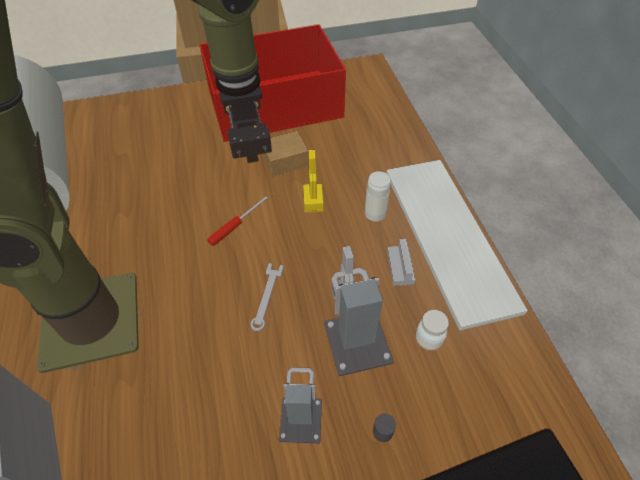

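The magnet hangs in the eye: the tab shows at (348,258) in the side view and its block is clear of the bench. The bystanders look unmoved. I let it settle and compare two more looks.

>>> play_rows(
  targets=[
    {"jaw": 0.42, "dx": 0, "dy": 0, "dz": 0, "yaw": 0},
    {"jaw": 0.42, "dx": 0, "dy": 0, "dz": 0, "yaw": 0},
    {"jaw": 0.42, "dx": 0, "dy": 0, "dz": 0, "yaw": 0},
    {"jaw": 0.42, "dx": 0, "dy": 0, "dz": 0, "yaw": 0},
    {"jaw": 0.42, "dx": 0, "dy": 0, "dz": 0, "yaw": 0},
  ],
)

```text
clock: 19.85
tool_pos: [0.4221, 0.0878, 0.3319]
eef_rot: [0.014, 1.0, 0.008, 0.009]
contact_force: [-0.5, -0.6, -0.9]
opening: 0.579
```

>>> play_rows(
  targets=[
    {"jaw": 0.42, "dx": 0, "dy": 0, "dz": 0, "yaw": 0},
    {"jaw": 0.42, "dx": 0, "dy": 0, "dz": 0, "yaw": 0},
    {"jaw": 0.42, "dx": 0, "dy": 0, "dz": 0, "yaw": 0},
    {"jaw": 0.42, "dx": 0, "dy": 0, "dz": 0, "yaw": 0},
    {"jaw": 0.42, "dx": 0, "dy": 0, "dz": 0, "yaw": 0},
  ],
)

```text
clock: 20.35
tool_pos: [0.4221, 0.0876, 0.3317]
eef_rot: [0.014, 1.0, 0.008, 0.008]
contact_force: [-0.4, -0.6, 0.5]
opening: 0.579
```

```bash
python3 - <<'E'
from h import *
def tab(q):
    P=cloud(q)[200:330,300:400].reshape(-1,3); m=P[(P[:,2]>.196)&(P[:,2]<.215)]; return m.mean(0).round(4)
def g(q):
    P=cloud(q);f=q['frame'].astype(int)
    return P
prev=None
for i in range(4):
    s=snap('side',f'side9{i}'); print(tab(s), s['frame'][235:330,320:385].astype(int).sum() )
t=snap('top','top9')
a=cv2.absdiff(load('top0')['frame'],t['frame'])[120:400,130:520].max(-1)
cv2.imwrite('pics/diff9.png',cv2.resize(a*3,(780,560)))
print(r.get_state()['qd'].round(3))
E
```

```text
[ 0.5639 -0.104   0.2031] 1980532
[ 0.5637 -0.1037  0.2033] 1980819
[ 0.5638 -0.1038  0.2035] 1980511
[ 0.5638 -0.1041  0.2032] 1980654
[-0.001 -0.002 -0.002 -0.001  0.001  0.    -0.002]
```

View pics/diff9.png

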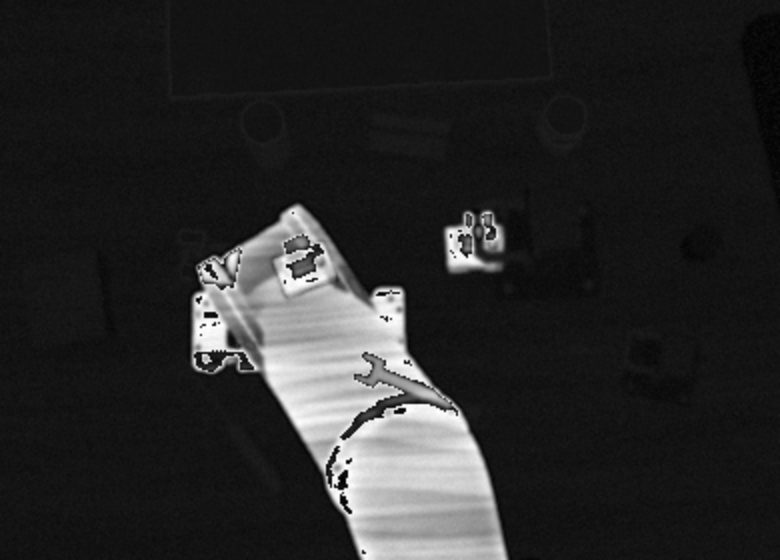

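```bash
python3 -c "
from plant import r
print(r.finish_job())"
```

```text
the job is handed in; nothing more can be done
None
```

The hand magnet is hanging from the large post's staple eye, released and at rest, and I handed the job in at about 20.6 s.

**What I did:** I took the grey magnet by its tab and turned its gate to face the eye. I pressed the gate open on the bar, lowered the hook until the gate slipped off, seated the bar in the bend and let go. I found the bar height by camera (136 mm). First contact and the seating height both came where that predicted, so I skipped the foot-touch search.

**What the last checks showed:**
- **Hanging:** the tab top is at about 203 mm and the underside about 30 mm above the bench, directly under the bar. Four looks agreed to within 0.5 mm, so it is at rest.
- **Gate:** before release, a gentle pull back met the hook's nose, so the bar is captured. I inferred the gate is shut from that and from the pressing force disappearing. The pictures do not show the gate clearly.
- **Bystanders:** none show any change in the top-view comparison. The arm hides the wrench there, but it looks unmoved in the side view.
- **Forces:** the highest outside force read was about 13 N on the bar, against the 40 N limit. Readings come only at the end of each half-second move, so a brief peak in between would not show.

**Not as clean as it should be:** the tool tilted by up to about 5° while pressing the gate. I pulled it back to about 1° against the bar before letting go.

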